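# Show a drilled bracket to the inspection camera, face first, then edge-on

### The arm

A 7-joint arm with a two-finger parallel gripper is mounted at the origin on a cart in front of the work surface, level with it; the furniture and walls round the work are solid. World frame = base frame: x ahead of the robot, y to its left, z up, the work surface at z = 0. Lengths are in m, angles in rad, forces in N, time in s.
With the tool pointing down it reaches from about 0.4 to 0.75 m from the base axis. Payload 19.5 kg.
Tool frame: the origin (TCP) lies midway between the tips of the shut fingers; the grasp point (between the pads) lies 19 mm behind it (r.tcp_to_grasp is the distance from the TCP to the grasp point, in m); z points along the fingers, y is the line along which they close (so a half turn about z gives the same grasp; the last joint's range is limited). The gripper opens to 85 mm and grips with 20 to 120 N. Pads are 22 mm wide; open, the fingers measure 114 mm over their backs; the gripper's body (76 mm by 85 mm) begins 54 mm behind the grasp point. The pads swing forward as they close: fully open they stand 13 mm farther back than shut.
Start: joints at [1.276, 0.707, -0.028, 1.485, 0.022, 0.951, -0.075], TCP at [0.144, -0.557, 0.231] pointing down, gripper open.
Joint ranges: [-2.71, 2.71], [-0.32, 2.16], [-1.57, 1.52], [0, 2.45], [-1.46, 4.6], [0, 2.02], [-2.83, 2.83]. Speed limits (rad/s): [1.89, 1.89, 2.57, 2.57, 3.01, 3.01, 3.01].

### API

Orientations are given as a 3x3 rotation matrix whose columns are the frame's x, y, z axes.
In Python, from bench import r, optics, job_done gives the robot as it stands.
- The arm moves only by the tool carry_out, never from a script. Its argument "deltas" is a list that holds one entry, the list of rows, each a list of 4 numbers: the shift along the tool's x, y, z in m, then the turn about the tool's z in rad. In form: [[[dx, dy, dz, spin], ...]]. A call has 1 to 20 rows; each row shifts and turns the commanded pose from where the row before left it, along the tool's axes as they then stand; what a row does not reach is not made up. A row lasts 1/12 s, in which the tool goes at most 41.7 mm and 7.16 degrees, less where a joint would pass 70% of its speed; a pose out of reach is approached as far as the arm can. A call with a gripper value outside its range is refused whole. "grip" is the opening, from -1 (shut) to 1 (fully open), so that 0 is half open, set as the call begins (left out, the last holds). The fingers move at their own pace and stop on an object; "newtons" is the grip in N (left out, the last holds). Time passes only in rows, so rows that do not move let the fingers close. It gives the time, the measured TCP pose, the force, the opening and the grip force at its end, in the units of the state.
- r.sense(): the state, without advancing time (a new reading comes with each control period).
- optics.grab_frame(name): name is "scene" or "top"; returns a dict with "pixels" (420x560x3 uint8, red, green, blue), "mtx" (3x3 intrinsics, pixels), "k1" (the pictures are not rectified: a ray, as slopes to the right and down, at radius r is drawn at 1 + k1 r^2 times it, then the intrinsics apply), "extrinsics" (4x4, takes a point from world to camera coordinates). Camera axes: x right, y up, looking along -z (the intrinsics and any distortion apply to the point x, -y, -z); pixel columns grow to the right and rows downward; lengths in m; the calibration is good to about 2 mm. A picture is of the moment at which its call begins. There is no depth.
- job_done(): hands the job in; it is judged then, once.
The state is a dict: "time_s": time; "qpos": joint angles; "qd": joint speeds; "effort": joint torques, N m; "tool_pos": TCP position; "tool_rot": TCP orientation; "wrist_force": force on the tool from outside, world axes, zero at the start; "wrist_torque": the same for the moment, N m; "width": opening from 0.0 (shut) to 1.0 (fully open); "grasp_force": force on a finger pad.
Only numpy, scipy, OpenCV 4.12 (cv2) and the standard library are available. Lean on these libraries where they do the work, as an engineer would, in place of code of your own. Each camera call takes 0.05 s, during which the arm holds its last target. There are 200 camera calls.

### The job

Take the taller of the two bent steel brackets out of the holding nest and hold it up to the inspection camera, upright (foot at the bottom), with its hole straight in front of the lens, 17 cm from the glass: first with the flat drilled face (the side away from the foot) square to the lens, still for a second. Then give it a quarter turn, either way, and hold it at the same spot edge-on, so that the camera sees the L of the bend from the side; finish there, still holding it in the air. Leave the shorter bracket in the nest, do not bump the camera or its stand, and leave the tally counter and the eraser where they are.

Things in the scene. Friction and masses are not known exactly. Their poses are not given: they have to be found in the camera images.
- bracket_tall: Taller bracket, plain steel angle, 0.15 to 0.31 kg, loose in the nest, lifts straight out. Upright leg 40 wide (y), 6 thick (x), 90 mm tall, a 16 mm hole 40 mm above the underside; foot 40 wide, 6 thick, reaching 42 mm to -x. Origin: underside, below the middle of the upright's thickness and width; z up, +x out of the drilled face (away from the foot). Grip it across its width, above the hole.
- tall_hole (a point): Centre of the 16 mm hole of the taller bracket, at mid thickness: 40 mm above the bracket's origin along its z. Axes as those of the bracket.
- bracket_short: The shorter bracket, same shape but 60 mm tall with two 7 mm holes side by side in the upright; origin and axes as for the taller one. Stands in the other place of the nest and stays there.
- nest: Grey holding nest, fixed: plate 180 (x) by 90 (y) by 12 mm, origin at the centre of its underside. It holds the brackets' origins at x = -29 and +65 mm, y = 0, z = 12 mm (which is where varies), axes parallel to its own. At +x of each upright a 50 mm wide stop bar stands 12 mm above the plate; two dowels beside each foot stand 10 mm above it; about 2 mm play.
- cam_stand: Fixed camera stand: square foot of 60 mm and an upright 16 mm post 360 mm tall, carrying the camera, clamped at a height that differs from case to case. Its origin lies on the table plumb below the point cam_focus, 250 mm in front of the post (the post stands at x = +250 mm, y = 0 in its frame); z up. The camera looks level along -x, roughly towards the robot.
- tall_foot (a point): End of the taller bracket's foot, mid width, underside: at x = -42 mm in the bracket's frame, same axes.
- cam_focus (a point): The unmarked point in the air where the hole is to be held, 0.24 to 0.29 m above the table. The centre of the camera's front glass is 170 mm from it along its +x axis (towards the lens, level); the lens barrel (38 mm across, 30 mm), camera body (44 mm square) and post lie behind the glass. z up.
- tally_counter: Small grey hand tally counter, 76 x 51 x 26 mm, loose on the table beyond the nest; a bystander. Origin at the centre of its underside.
- eraser: Eraser, 20 x 44 x 12 mm, loose on the table; a bystander. Origin at the centre of its underside.

How it is judged:
On the way, in this order (a step that is already met when the one before it is completed fails the run):
1. the taller bracket is held still, upright, hole at the focus point, drilled face square to the lens (distance between tall_hole and cam_focus below 0.02 m and angle between bracket_tall's own z axis and vertical below 0.14 rad and contact force between bracket_tall and the fingers above 2 N and linear speed of bracket_tall below 0.03 m/s and angular speed of bracket_tall below 0.3 rad/s and height (world z) of bracket_tall above 0.15 m and contact force between bracket_tall and cam_stand below 0.1 N and contact force between bracket_tall and nest below 0.1 N and angle between the x axis of bracket_tall and the x axis of cam_focus, either way round below 0.14 rad and x of tall_foot in the frame of cam_focus below -0.02 m), for 0.5 s.
2. a quarter turn on: held still, upright, hole at the focus point, edge-on to the lens (distance between tall_hole and cam_focus below 0.02 m and angle between bracket_tall's own z axis and vertical below 0.14 rad and contact force between bracket_tall and the fingers above 2 N and linear speed of bracket_tall below 0.03 m/s and angular speed of bracket_tall below 0.3 rad/s and height (world z) of bracket_tall above 0.15 m and contact force between bracket_tall and cam_stand below 0.1 N and contact force between bracket_tall and nest below 0.1 N and angle between the y axis of bracket_tall and the x axis of cam_focus, either way round below 0.14 rad), for 0.3 s.
At the end, for the whole second after the job is handed in: The taller bracket rests in the fingers alone, still, hole within 20 mm of the point 170 mm in front of the glass, upright within 8 degrees, edge-on within 8 degrees (either edge to the lens); short bracket within 15 mm, counter and eraser within 20 mm of their starts (all of step 2 and distance of bracket_short from where it was at the start of the episode below 0.015 m and distance of each of tally_counter, eraser from where it was at the start of the episode below 0.02 m); the arm keeps its last pose, push and grip.
It fails at once if the camera or its stand is bumped (over 2 N) (contact force between cam_stand and anything else above 2 N).
It fails at once if the shorter bracket is moved out of its place (over 15 mm) (distance of bracket_short from where it was at the start of the episode above 0.015 m).
It fails at once if the tally counter or the eraser is moved (over 20 mm) (distance of any of tally_counter, eraser from where it was at the start of the episode above 0.02 m).
It also fails if it takes over 45 s, if anything falls off the work surface, if the arm or the gripper's body presses on something with over 40 N, if the wrist force passes 120 N, or if a joint passes its speed limit or range.

## Working session

There is one attempt and no reset: what is moved stays moved. The work goes in short steps, Python scripts to look and compute and a tool call to move; the robot and the scene stay as the last step left them, time stands still between calls to the robot, and variables do not carry over. Pictures are saved under pics/ and viewed, at most 10 in all, crops included, and the job is handed in when it is done.

Besides the shell and the picture viewer there is one more tool, called in YAML: its name, and indented under it one key for each argument. carry_out: Moves the arm, as the interface text tells. Its arguments: {"type":"object","properties":{"deltas":{"type":"array"},"grip":{"type":"number"},"newtons":{"type":"number"}},"required":["deltas"]}

```bash
mkdir -p pics; python3 - <<'E'
from bench import r, optics
import cv2, numpy as np, pickle
d={}
for n in("scene","top"):
    f=optics.grab_frame(n); d[n]=f
    cv2.imwrite(f"pics/{n}0.png",f["pixels"][:,:,::-1])
    print(n,np.round(f["mtx"],1).tolist(),f["k1"],np.round(f["extrinsics"],3).tolist())
pickle.dump(d,open("f0.pkl","wb"))
s=r.sense(); print(s["tool_pos"],np.round(s["tool_rot"],3).tolist(),s["time_s"],s["width"])
E
```

```text
scene [[533.7, 0.0, 285.5], [0.0, 533.7, 207.3], [0.0, 0.0, 1.0]] -0.15906533768154152 [[-0.904, -0.428, -0.007, 0.314], [0.333, -0.714, 0.616, -0.506], [-0.269, 0.554, 0.788, -0.777], [0.0, 0.0, 0.0, 1.0]]
top [[502.6, 0.0, 282.0], [0.0, 502.6, 216.6], [0.0, 0.0, 1.0]] -0.1531196066107519 [[-0.021, -1.0, 0.007, -0.325], [0.997, -0.021, 0.078, -0.521], [-0.078, 0.009, 0.997, -1.056], [0.0, 0.0, 0.0, 1.0]]
[ 0.1437505  -0.55650228  0.23089553] [[0.968, 0.25, -0.0], [0.25, -0.968, 0.001], [-0.0, -0.001, -1.0]] 0.1 1.0014591447954764
```

View pics/scene0.png

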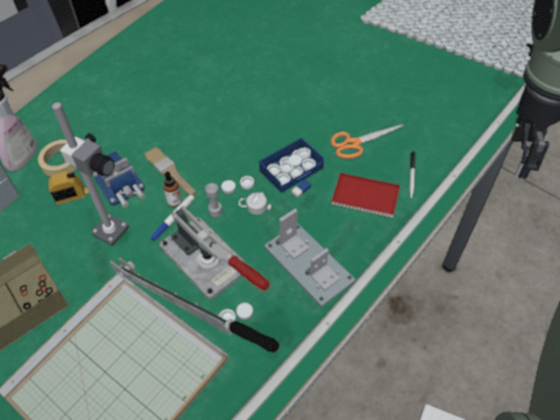

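View pics/top0.png

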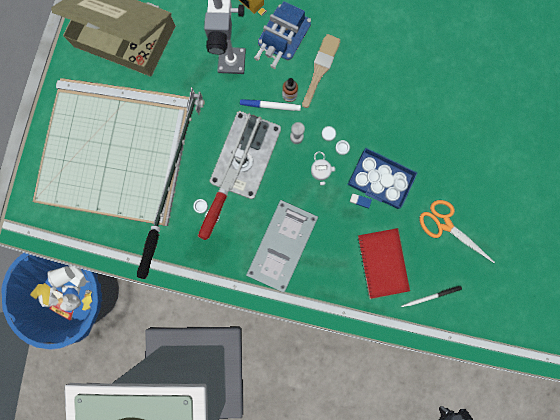

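The scene view shows the nest at about (308,262), with the tall bracket at (288,225) and the short one at (320,262). The stand foot is at (110,231) and the lens at (100,162). In the top view the nest corners are at about (283,200), (318,208), (278,290) and (247,280), with the lens at (215,45). Next I zoom in on composite crops.

```bash
python3 - <<'E'
import pickle,cv2,numpy as np
d=pickle.load(open("f0.pkl","rb"))
def crop(n,x,y,w,h,k):
    im=d[n]["pixels"][y:y+h,x:x+w,::-1]; im=cv2.resize(im,None,fx=k,fy=k,interpolation=cv2.INTER_CUBIC)
    for i in range(0,w,10):
        cv2.line(im,(i*k,0),(i*k,8 if i%50 else 16),(0,0,255),1); 
        if (x+i)%20==0: cv2.putText(im,str(x+i),(i*k,24),0,.4,(0,255,255),1)
    for i in range(0,h,10):
        cv2.line(im,(0,i*k),(8,i*k),(0,0,255),1)
        if (y+i)%20==0:cv2.putText(im,str(y+i),(10,i*k+4),0,.4,(0,255,255),1)
    return im
cv2.imwrite("pics/c1.png",np.hstack([crop("scene",260,200,100,110,4),crop("top",240,190,100,110,4)]))
cv2.imwrite("pics/c2.png",np.hstack([crop("scene",40,90,100,160,3),crop("top",180,0,100,160,3)]))
E
```

```text
(no output)
```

View pics/c1.png

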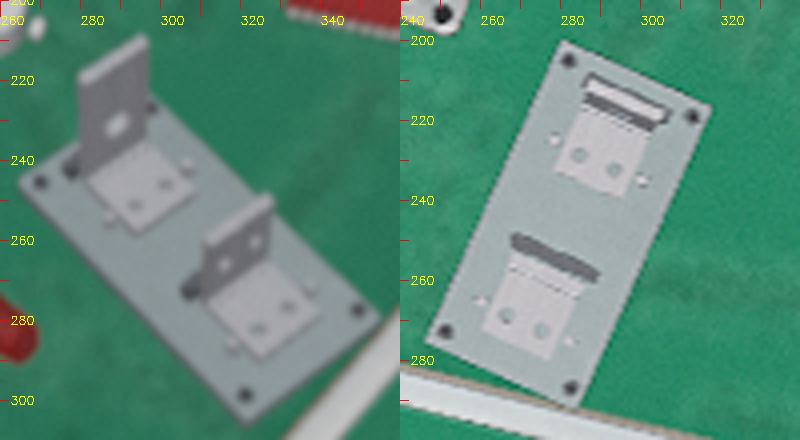

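View pics/c2.png

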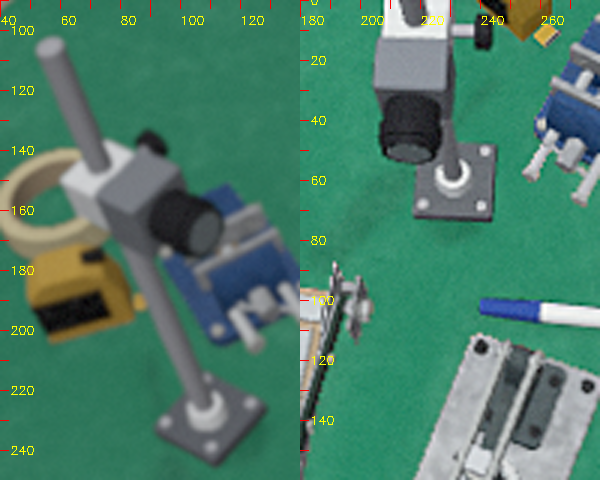

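The crops show the tall bracket at the nest's far (+65) place, with its foot facing the robot. Its hole is at scene (289.5,231). The lens glass is at scene (108.7,168.3). Next I fit the nest and the stand.

```bash
cat > h.py <<'E'
import numpy as np,cv2,pickle
from scipy.optimize import least_squares
def proj(f,P):
    P=np.atleast_2d(P); c=P@f["extrinsics"][:3,:3].T+f["extrinsics"][:3,3]
    s=np.c_[c[:,0],-c[:,1]]/-c[:,2:]
    s=s*(1+f["k1"]*(s**2).sum(1,keepdims=True))
    return s@f["mtx"][:2,:2].T+f["mtx"][:2,2]
def frame(p,yaw,L):
    c,s=np.cos(yaw),np.sin(yaw); L=np.atleast_2d(L)
    return np.c_[p[0]+c*L[:,0]-s*L[:,1],p[1]+s*L[:,0]+c*L[:,1],L[:,2]]
E
cat > fit.py <<'E'
from h import *
d=pickle.load(open("f0.pkl","rb")); S,T=d["scene"],d["top"]
# nest: corners order (+,+),(+,-),(-,+),(-,-) at z 12
nc=np.array([[.09,.045,.012],[.09,-.045,.012],[-.09,.045,.012],[-.09,-.045,.012]])
nt=np.array([[280.5,200],[318,216.5],[246.3,275.5],[284.5,291.5]])
ns=np.array([[264.5,246],[0,0],[321.5,306],[355.5,279.5]])
# scene: which corner is which is settled by the top fit
def nf(q): return (proj(T,frame(q,q[2],nc))-nt).ravel()
q=least_squares(nf,[.5,-.3,0.]).x
print("nest top",q.round(4),np.abs(nf(q)).max(),"scene corners",proj(S,frame(q,q[2],nc)).round(1).tolist())
tf=lambda z:np.array([[.28,.03,z],[.28,-.03,z],[.22,.03,z],[.22,-.03,z]])
ft=np.array([[219.3,48.7],[245,47.7],[217.7,72.3],[244.3,73.3]])
fs=np.array([[92.3,232.7],[109,215],[128.7,226],[111.7,245.3]])
def sf(q):
    fc=frame(q,q[2],tf(q[4])); a=proj(T,fc)-ft
    b=proj(S,fc); b=np.array([np.min(np.linalg.norm(b-x,axis=1)) for x in fs])
    g=proj(S,frame(q,q[2],[.17,0,q[3]]))-[108.7,168.3]
    p=proj(S,frame(q,q[2],[.25,0,.36]))-[56.7,105]
    return np.r_[a.ravel(),b,g.ravel(),p.ravel()]
k=least_squares(sf,[.6,-.2,0.,.26,.008]).x
print("stand",k.round(4),sf(k).round(1), "glass in top",proj(T,frame(k,k[2],[.17,0,k[3]])))
hole=frame(q,q[2],[.065,0,.052]); print("tall",frame(q,q[2],[.065,0,.012]),"hole scene",proj(S,hole),"want 289.5 231")
print("tops", proj(S,frame(q,q[2],[[.062,.02,.102],[.062,-.02,.102]])).round(1).tolist(), "want (280,220),(296.5,209.5)")
E
python3 fit.py
```

```text
nest top [ 0.4522 -0.3352 -0.4407] 1.0691378835530827 scene corners [[264.6, 244.5], [297.9, 222.1], [322.7, 304.5], [356.7, 278.4]]
stand [ 0.6251 -0.2111 -0.0697  0.2448  0.0045] [-0.1 -1.5  0.4  0.4 -0.4 -0.3 -0.5 -0.3  1.5  0.4  1.3  0.5  0.3 -0.1
 -0.  -0. ] glass in top [[216.19479696  50.93067174]]
tall [[ 0.51094632 -0.36289761  0.012     ]] hole scene [[289.08627486 229.48006405]] want 289.5 231
tops [[282.0, 220.7], [297.9, 210.2]] want (280,220),(296.5,209.5)
```

The fits agree to about 1 px. The tall bracket is at (0.511, -0.363) with yaw -0.441, and the focus is at (0.625, -0.211, 0.245) with yaw -0.070. I'll move over the bracket and then spin +0.69.

carry_out:
  deltas:
    - [[0.01,-0.0025,0,0],[0.022,-0.005,0,0],[0.022,-0.005,0,0],[0.022,-0.005,0,0],[0.022,-0.005,0,0],[0.022,-0.005,0,0],[0.022,-0.005,0,0],[0.022,-0.005,0,0],[0.022,-0.005,0,0],[0.022,-0.005,0,0],[0.022,-0.005,0,0],[0.022,-0.005,0,0],[0.022,-0.005,0,0],[0.022,-0.005,0,0],[0.022,-0.005,0,0],[0.022,-0.005,0,0],[0.022,-0.005,0,0],[0.022,-0.005,0,0],[0.02,-0.0085,0,0],[0,0,0,0]]
  grip: 1

```text
time_s: 1.77
tool_pos: [0.5147, -0.3583, 0.2307]
tool_rot: [[0.967, 0.255, 0.001], [0.255, -0.967, 0.003], [0.002, -0.002, -1.0]]
wrist_force: [-0.1, 2.0, -0.5]
width: 1.004
grasp_force: 0.0
```

carry_out:
  deltas:
    - [[0,0,0,0.05],[0,0,0,0.1],[0,0,0,0.1],[0,0,0,0.1],[0,0,0,0.1],[0,0,0,0.1],[0,0,0,0.1],[0,0,0,0.044],[0,0,0,0],[0,0,0,0]]

```text
time_s: 2.6
tool_pos: [0.5111, -0.3622, 0.2312]
tool_rot: [[0.905, -0.425, -0.0], [-0.425, -0.905, 0.0], [-0.0, -0.0, -1.0]]
wrist_force: [0.3, 0.0, 0.2]
width: 1.004
grasp_force: 0.0
```

```bash
cat > st.py <<'E'
from bench import r
import numpy as np
s=r.sense(); R=s["tool_rot"]
print(s["time_s"],s["tool_pos"].round(4),"yaw",np.arctan2(R[1,0],R[0,0]).round(4),"w",s["width"],"g",s["grasp_force"],"F",np.round(s["wrist_force"],1),"q",np.round(s["qpos"],2))
def go(p,yaw): print("tool delta",np.round(R.T@(np.array(p)-s["tool_pos"]),4),"spin",round(np.arctan2(R[1,0],R[0,0])-yaw,4))
E
python3 - <<'E'
from st import *
go([.511,-.363,.062],-.441)
E
```

```text
2.6 [ 0.5111 -0.3622  0.2312] yaw -0.4391 w 1.003949442717789 g 0.0 F [0.3 0.  0.2] q [ 0.46  0.81  0.24  1.28 -0.19  1.08 -1.29]
tool delta [0.0003 0.0008 0.1692] spin 0.0019
```

carry_out:
  deltas:
    - [[0,0,0.008,0],[0,0,0.015,0],[0,0,0.015,0],[0,0,0.015,0],[0,0,0.015,0],[0,0,0.015,0],[0,0,0.015,0],[0,0,0.015,0],[0,0,0.015,0],[0,0,0.015,0],[0,0,0.013,0],[0,0,0.009,0],[0,0,0.004,0],[0,0,0,0],[0,0,0,0]]

```text
time_s: 3.85
tool_pos: [0.5111, -0.3628, 0.0626]
tool_rot: [[0.904, -0.427, 0.0], [-0.427, -0.904, -0.0], [0.0, -0.0, -1.0]]
wrist_force: [0.9, -0.5, 1.0]
width: 0.998
grasp_force: 0.0
```

```bash
python3 - <<'E'
from h import *
from bench import optics
from st import *
for n,x,y in(("scene",230,170),("top",225,170)):
    f=optics.grab_frame(n); im=f["pixels"][y:y+130,x:x+130,::-1]
    globals()[n]=cv2.resize(im,None,fx=3,fy=3,interpolation=cv2.INTER_CUBIC)
cv2.imwrite("pics/g1.png",np.hstack([scene,top]))
E
```

```text
3.85 [ 0.5111 -0.3628  0.0626] yaw -0.4409 w 0.9983344835858866 g 0.0 F [ 0.9 -0.5  1. ] q [ 0.48  1.01  0.18  1.44 -0.24  0.71 -1.25]
```

View pics/g1.png

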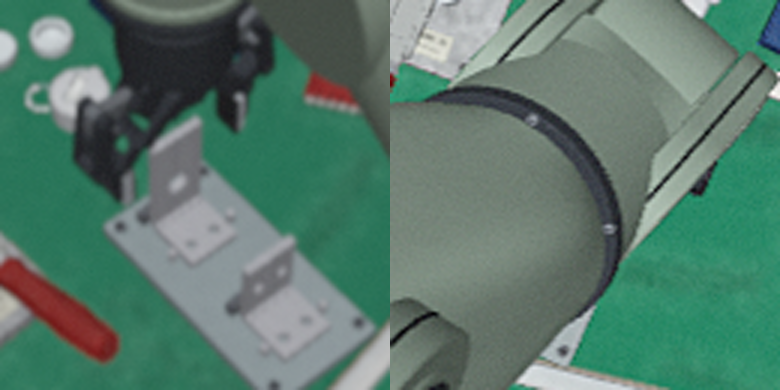

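The fingers straddle the upright (scene crop: pads at about (120,180) and (235,110), bracket between them). Now I close.

carry_out:
  deltas:
    - [[0,0,0,0],[0,0,0,0],[0,0,0,0],[0,0,0,0],[0,0,0,0],[0,0,0,0],[0,0,0,0],[0,0,0,0],[0,0,0,0],[0,0,0,0],[0,0,0,0],[0,0,0,0]]
  grip: -1
  newtons: 60

```text
time_s: 4.95
tool_pos: [0.5112, -0.3627, 0.0627]
tool_rot: [[0.904, -0.427, 0.001], [-0.427, -0.904, -0.0], [0.001, -0.0, -1.0]]
wrist_force: [-0.5, 1.0, 5.4]
width: 0.456
grasp_force: 60.0
```

carry_out:
  deltas:
    - [[0,0,-0.003,0],[0,0,-0.006,0],[0,0,-0.008,0],[0,0,-0.01,0],[0,0,-0.012,0],[0,0,-0.014,0],[0,0,-0.014,0],[0,0,-0.014,0],[0,0,-0.014,0],[0,0,-0.014,0],[0,0,-0.014,0],[0,0,-0.014,0],[0,0,-0.014,0],[0,0,-0.014,0],[0,0,-0.012,0],[0,0,-0.01,0],[0,0,-0.006,0],[0,0,0,0],[0,0,0,0],[0,0,0,0]]

```text
time_s: 6.62
tool_pos: [0.5107, -0.3626, 0.2549]
tool_rot: [[0.904, -0.427, -0.001], [-0.427, -0.904, 0.001], [-0.001, -0.0, -1.0]]
wrist_force: [0.0, -0.1, -2.4]
width: 0.452
grasp_force: 60.3
```

```bash
python3 - <<'E'
from h import *
from bench import optics
from st import *
go([.625,-.211,.256],-.07)
f=optics.grab_frame("scene"); pickle.dump(f,open("f1.pkl","wb"))
c=proj(f,s["tool_pos"])[0].astype(int);print(c)
x,y=c[0]-70,max(c[1]-50,0)
cv2.imwrite("pics/l1.png",cv2.resize(f["pixels"][y:y+130,x:x+140,::-1],None,fx=4,fy=4,interpolation=cv2.INTER_CUBIC));print(x,y)
E
```

```text
6.6167 [ 0.5107 -0.3626  0.2549] yaw -0.4413 w 0.45217815746450396 g 60.34224271774292 F [ 0.  -0.1 -2.4] q [ 0.46  0.78  0.24  1.24 -0.19  1.14 -1.3 ]
tool delta [ 0.0386 -0.1858 -0.0011] spin -0.3713
[288 160]
218 110
```

View pics/l1.png

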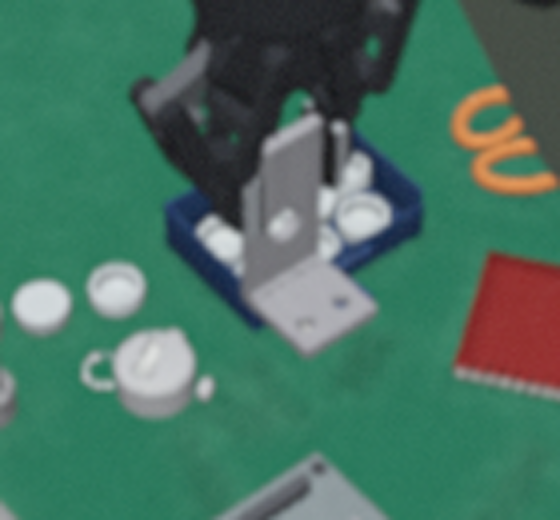

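The bracket is held upright and the hole shows at scene (289,166). I'll carry it to the focus and then spin -0.37.

carry_out:
  deltas:
    - [[0.001,-0.005,0,0],[0.002,-0.01,0,0],[0.003,-0.014,0,0],[0.003,-0.0145,0,0],[0.003,-0.0145,0,0],[0.003,-0.0145,0,0],[0.003,-0.0145,0,0],[0.003,-0.0145,0,0],[0.003,-0.0145,0,0],[0.003,-0.0145,0,0],[0.003,-0.0145,0,0],[0.003,-0.014,0,0],[0.003,-0.012,0,0],[0.0025,-0.01,-0.001,0],[0.001,-0.0043,0,0],[0,0,0,0],[0,0,0,0]]

```text
time_s: 8.08
tool_pos: [0.6256, -0.2125, 0.2563]
tool_rot: [[0.904, -0.427, -0.0], [-0.427, -0.904, -0.0], [-0.0, 0.0, -1.0]]
wrist_force: [0.2, -0.4, -2.1]
width: 0.456
grasp_force: 60.4
```

carry_out:
  deltas:
    - [[0,0,0,-0.02],[0,0,0,-0.04],[0,0,0,-0.05],[0,0,0,-0.05],[0,0,0,-0.05],[0,0,0,-0.05],[0,0,0,-0.05],[0,0,0,-0.04],[0,0,0,-0.021],[0,0,0,0],[0,0,0,0],[0,0,0,0],[0,0,0,0],[0,0,0,0],[0,0,0,0],[0,0,0,0]]

```text
time_s: 9.42
tool_pos: [0.6258, -0.212, 0.2563]
tool_rot: [[0.998, -0.07, -0.0], [-0.07, -0.998, 0.0], [-0.0, -0.0, -1.0]]
wrist_force: [-0.9, 0.9, -1.6]
width: 0.456
grasp_force: 60.4
```

```bash
python3 - <<'E'
from h import *
from bench import optics
from st import *
go([.625,-.211,.256],-.07)
f=optics.grab_frame("scene")
o=s["tool_pos"]-[0,0,.0505]; yaw=np.arctan2(R[1,0],R[0,0])
L=np.array([[0,0,.04],[-.003,.02,.09],[-.003,-.02,.09],[-.042,.02,.006],[-.042,-.02,.006]]); P=frame(o,yaw,L); P[:,2]+=o[2]
p=proj(f,P);print(p.round(1).tolist(),"focus",proj(f,[.625,-.211,.2448]))
x,y=int(p[0,0])-60,max(int(p[0,1])-60,0)
im=cv2.resize(f["pixels"][y:y+130,x:x+140,::-1],None,fx=4,fy=4,interpolation=cv2.INTER_CUBIC)
for a in p: cv2.circle(im,tuple(((a-[x,y]+.5)*4).astype(int)),3,(0,0,255),-1)
cv2.imwrite("pics/f1.png",im)
E
```

```text
9.4167 [ 0.6258 -0.212   0.2563] yaw -0.0704 w 0.4557964528050999 g 60.36255955696106 F [-0.9  0.9 -1.6] q [ 0.21  0.84  0.17  1.08 -0.13  1.23 -1.27]
tool delta [-0.0009 -0.001   0.0003] spin -0.0004
[[186.2, 204.0], [175.3, 193.5], [190.3, 176.4], [202.9, 235.0], [216.4, 218.0]] focus [[186.37878279 205.0011765 ]]
```

View pics/f1.png

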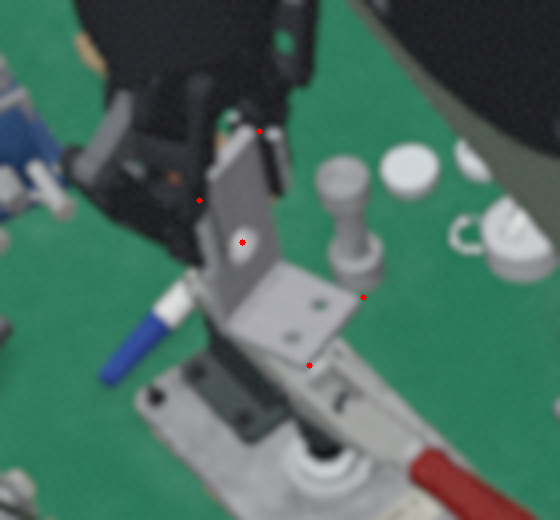

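The predicted points match the picture: the hole is at scene (186,204) against the focus at (186,205), and the bracket is not tilted. I hold for a second, then do the quarter turn.

carry_out:
  deltas:
    - [[0,0,0,0],[0,0,0,0],[0,0,0,0],[0,0,0,0],[0,0,0,0],[0,0,0,0],[0,0,0,0],[0,0,0,0],[0,0,0,0],[0,0,0,0],[0,0,0,0],[0,0,0,0]]

```text
time_s: 10.47
tool_pos: [0.6258, -0.212, 0.2563]
tool_rot: [[0.998, -0.07, -0.0], [-0.07, -0.998, 0.0], [-0.0, -0.0, -1.0]]
wrist_force: [-0.2, 0.4, -1.9]
width: 0.455
grasp_force: 60.4
```

carry_out:
  deltas:
    - [[0,0,0,-0.03],[0,0,0,-0.06],[0,0,0,-0.09],[0,0,0,-0.1],[0,0,0,-0.1],[0,0,0,-0.1],[0,0,0,-0.1],[0,0,0,-0.1],[0,0,0,-0.1],[0,0,0,-0.1],[0,0,0,-0.1],[0,0,0,-0.1],[0,0,0,-0.1],[0,0,0,-0.1],[0,0,0,-0.1],[0,0,0,-0.08],[0,0,0,-0.06],[0,0,0,-0.04],[0,0,0,-0.011],[0,0,0,0]]

```text
time_s: 12.13
tool_pos: [0.6258, -0.2121, 0.2563]
tool_rot: [[0.07, 0.998, -0.0], [0.998, -0.07, 0.0], [0.0, -0.0, -1.0]]
wrist_force: [-0.2, 0.4, -1.2]
width: 0.455
grasp_force: 60.4
```

carry_out:
  deltas:
    - [[0,0,0,0],[0,0,0,0],[0,0,0,0],[0,0,0,0],[0,0,0,0],[0,0,0,0],[0,0,0,0],[0,0,0,0],[0,0,0,0],[0,0,0,0],[0,0,0,0],[0,0,0,0]]

```text
time_s: 13.13
tool_pos: [0.6258, -0.212, 0.2563]
tool_rot: [[0.07, 0.998, -0.0], [0.998, -0.07, 0.0], [0.0, -0.0, -1.0]]
wrist_force: [-0.6, -1.2, -1.9]
width: 0.459
grasp_force: 60.4
```

```bash
python3 - <<'E'
from h import *
from bench import optics
from st import *
go([.625,-.211,.256],-.07+np.pi/2)
f=optics.grab_frame("scene")
o=s["tool_pos"]-[0,0,.0505]; yaw=np.arctan2(R[1,0],R[0,0])
L=np.array([[0,0,.04],[-.003,.02,.09],[-.003,-.02,.09],[-.042,.02,.006],[-.042,-.02,.006]]); P=frame(o,yaw,L); P[:,2]+=o[2]
p=proj(f,P)
x,y=int(p[0,0])-60,max(int(p[0,1])-60,0)
im=cv2.resize(f["pixels"][y:y+130,x:x+140,::-1],None,fx=4,fy=4,interpolation=cv2.INTER_CUBIC)
for a in p: cv2.circle(im,tuple(((a-[x,y]+.5)*4).astype(int)),3,(0,0,255),-1)
cv2.imwrite("pics/f2.png",im)
E
```

```text
13.1333 [ 0.6258 -0.212   0.2563] yaw 1.5008 w 0.4586230865947754 g 60.38772225379944 F [-0.6 -1.2 -1.9] q [ 0.37  0.84 -0.24  1.07  0.19  1.25  0.08]
tool delta [ 0.001  -0.0009  0.0003] spin -0.0
```

View pics/f2.png

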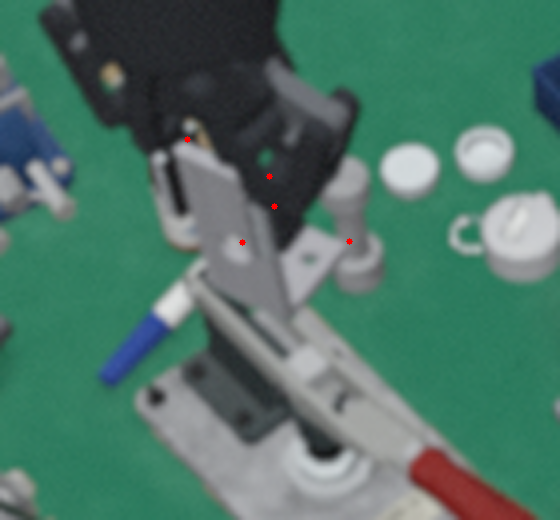

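The bracket is edge-on, with the hole at the focus (crop (238,247)) and the foot corner at (345,240) as predicted. I hand it in.

```bash
python3 -c "
from bench import job_done
print(job_done())"
```

```text
the job is handed in; nothing more can be done
None
```

I held the taller bracket at the focus point face-on for over a second, gave it a quarter turn, and handed the job in with it held there edge-on at about 13 s; the hole measured within about 2 mm of my fitted focus point, and the judge returned no verdict.

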